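Shim the stop of a bonding press to the heel pad's thickness

ROBOT

A 6-joint arm with a two-finger parallel gripper is mounted at the origin on the work surface. World frame = base frame: x ahead of the robot, y to its left, z up, the work surface at z = 0. Lengths are in m, angles in rad, forces in N, time in s.
With the tool pointing down it reaches from about 0.35 to 0.85 m from the base axis. Payload 8.1 kg.
Tool frame: the origin (TCP) lies between the finger pads; the fingertips stand 8 mm ahead of it and the grasp point (between the pads) lies 11 mm behind it (robot.tip_reach is the y of the fingertips in the tool frame, in m); y points along the fingers, z is the direction in which the jaws open and shut, and the axes are right-handed (so a half turn about y gives the same grasp; the last joint's range is limited). The gripper opens to 93 mm and grips with 3 to 60 N. Pads are 15 mm wide; open, the fingers measure 128 mm over their backs; the gripper's body (75 mm by 188 mm) begins 65 mm behind the grasp point.
Start: joints at [-1.332, 0.13, 1.488, -0, 1.523, -0.085], TCP at [0.191, -0.569, 0.227] pointing down, gripper open.
Joint ranges: [-2.96, 2.96], [-0.89, 2.26], [0.02, 2.5], [-1.34, 4.48], [0, 2.73], [-2.66, 2.66]. Speed limits (rad/s): [2.39, 2.39, 2.79, 3.14, 3.14, 3.14].

INTERFACE

Orientations are given as a rotation vector (axis times angle).
In Python, from plant import robot gives the robot as it stands.
- The arm moves only by the tool carry_out, never from a script. Its argument "increments" is a list of rows, each an object with "linear": the shift along the tool's x, y, z in m, a list of three; "yaw": the turn about the tool's y in rad. A call has 1 to 5 rows; each row is the pose to reach, as a shift and turn from the pose measured when the call began, along the tool's axes at that moment; what a row does not reach only later rows make up. A row lasts 1/8 s, in which the tool goes at most 62.5 mm and 10.7 degrees, less where a joint would pass 70% of its speed; a pose out of reach is approached as far as the arm can. A call with a gripper value outside its range is refused whole. "gripper" is the opening, from 0 (shut) to 1 (fully open), set as the call begins (left out, the last holds). The fingers move at their own pace and stop on an object; "newtons" is the grip in N (left out, the last holds). Time passes only in rows, so rows that repeat a pose let the fingers close. It gives the time, the measured TCP pose, the force and the opening at its end, in the units of the state.
- robot.read_state(): the state, without advancing time (a new reading comes with each control period).
- robot.read_camera(name): name is "side" or "top"; returns the picture (400x640x3 uint8, blue, green, red); there is no depth.
- robot.camera_params(name): a dict with "fov_y" (degrees; the focal length in pixels is half the picture's height over the tangent of half this angle, whatever the lens; pixels are square), "cx", "cy" (the principal point, pixels), "R" (3x3) and "t" (3): a world point X has camera coordinates R X + t. Camera axes: x right, y down, z forward; pixel columns grow to the right and rows downward; lengths in m; the calibration is good to about 2 mm. A picture is of the moment at which its call begins. camera_params takes no time and is no camera call.
- robot.close_job(): hands the job in, once; it reports no verdict.
The state is a dict: "t": time; "q": joint angles; "dq": joint speeds; "joint_torque": joint torques, N m; "tool_pos": TCP position; "orientation": TCP orientation; "force": force on the tool from outside, world axes, zero at the start; "wrist_torque": the same for the moment, N m; "opening": finger opening in m.
Only numpy, scipy, OpenCV 4.12 (cv2) and the standard library are available. Lean on these libraries where they do the work, as an engineer would, in place of code of your own. Each camera call takes 0.05 s, during which the arm holds its last target.

TASK

Set up the flip-top press for the heel pad that lies on its bed: stack the spacer plates that together are exactly as thick as that pad, flat, centred and square on the steel stop pad. Then swing the top down by its handle, lowering it gently all the way without letting it drop, so that its stop foot rests on the stack, and let go. Leave the heel pads, the tape, the bottle, the meter and the roller where they are.

Things in the scene. Friction and masses are not known exactly. Their poses are not given: they have to be found in the camera images.
- press_top (a joint): Hinged top of the press, rad. 0 = level (stop foot 22 mm above the stop pad); it grows as the top swings up and over towards the hinge, 1.57 = upright, 1.75 = end of travel; it can go down to -0.12, when the foot meets the bare stop pad. The hinge is stiff enough to hold the top wherever it is left above about 1.2 rad; below that the 1 kg top falls shut by itself if let go (about 3 N at the handle holds it back, about 6 N lifts it from shut).
- press_hinge (a point): Point on the hinge axis of the flip-top bonding press, 62 mm above the bench, mid-width. The press is a fixed grey base plate 150 x 275 mm, its top face 20 mm above the bench. The axes of this point are the press's own: x along the hinge axis, z up, and y runs from the handle end to the hinge end, so bed, stop pad and handle lie on the -y side of the hinge.
- press_bed (a point): Centre of the top face of the press's black rubber-faced bed, 80 x 90 mm, 30 mm above the bench, 92.5 mm from the hinge axis along -y of the press. One heel pad lies on it. Axes as the press.
- press_stop (a point): Centre of the top face of the stop pad: a plain bright steel block 46 mm (press x) by 66 mm (press y), 30 mm above the bench, standing 10 mm proud of the base plate, 180 mm from the hinge axis along -y, between bed and handle end. Spacers are stacked here, flat, long side along press y, under the stop foot. Axes as the press.
- press_foot (a point): Centre of the underside of the stop foot, a dark steel button of 18 mm diameter that stands 4 mm below the underside of the hinged top, 180 mm from the hinge axis and 10 mm below the axis when the top is level. It swings with the top and comes down on the middle of the stop pad.
- press_handle (a point): Middle of the press's handle: a round black bar of 14 mm diameter, lying along press x with 90 mm clear between its two side rods, 250 mm from the hinge axis in the plane of the top, on the end away from the hinge. At joint value q it stands 250 cos q mm from the hinge axis towards -y of the press and 62 + 250 sin q mm above the bench. The edge of the top plate is 45 mm from the bar. The bar is fixed to the top and turns with it.
- spacer8_mid (a point): Centre of the red spacer plate, exactly 8 mm thick, 40 mm (its x) by 60 mm (its y), z up, 52 g, lying flat on the bench at the start; this point is 4 mm above its underside. A small dark dot marks one end of its top.
- spacer11_mid (a point): Centre of the yellow spacer plate, exactly 11 mm thick, 40 mm (its x) by 60 mm (its y), z up, 71 g, lying flat on the bench at the start; this point is 5.5 mm above its underside. A small dark dot marks one end of its top.
- spacer14_mid (a point): Centre of the black spacer plate, exactly 14 mm thick, 40 mm (its x) by 60 mm (its y), z up, 91 g, lying flat on the bench at the start; this point is 7 mm above its underside. A small dark dot marks one end of its top.
- spacer30_mid (a point): Centre of the bare aluminium spacer plate, exactly 30 mm thick, 40 mm (its x) by 60 mm (its y), z up, 194 g, lying flat on the bench at the start; this point is 15 mm above its underside. A small dark dot marks one end of its top.
- pad19_mid (a point): Centre of the sky-blue moulded heel pad, exactly 19 mm thick, about 62 x 79 mm with one round end, its long side along its y; this point is 9.5 mm above its underside. One of the three heel pads lies on the press's bed, the two others wait on the plywood board, whose top is also 30 mm above the bench.
- pad22_mid (a point): Centre of the mint-green moulded heel pad, exactly 22 mm thick, about 62 x 79 mm with one round end, its long side along its y; this point is 11 mm above its underside. One of the three heel pads lies on the press's bed, the two others wait on the plywood board, whose top is also 30 mm above the bench.
- pad25_mid (a point): Centre of the violet moulded heel pad, exactly 25 mm thick, about 62 x 79 mm with one round end, its long side along its y; this point is 12.5 mm above its underside. One of the three heel pads lies on the press's bed, the two others wait on the plywood board, whose top is also 30 mm above the bench.
- tape: Yellow roll of tape lying flat, 100 mm in diameter, 45 mm high; origin at the centre of its underside. Not needed.
- primer: Green glass primer bottle with a black cap, 52 mm in diameter, 105 mm high, upright; origin at the centre of its underside. Not needed.
- meter: Orange hand-held gas meter lying on its back, 62 x 125 x 40 mm; origin at the centre of its underside. Not needed.
- roller: Hand roller with wooden grip lying on the bench, about 190 mm long, 38 mm high; origin under its middle, roller end towards its y. Not needed.
Not all that is in view belongs to the job. Of the things shaped like the part that bears spacer14_mid, the black one is meant. Of the things like the part that bears pad25_mid, leave any that is orange; of the rest the smaller one is meant.

How it is judged:
On the way, in this order (a step that is already met when the one before it is completed fails the run):
1. the two plates that add up to the heel pad's thickness lie stacked on the stop pad and are let go, with the top still up (((horizontal distance between pad19_mid and press_bed below 0.04 m and horizontal distance between each of spacer8_mid, spacer11_mid and press_stop below 0.012 m and angle between each of spacer8_mid, spacer11_mid's own z axis and vertical below 0.1 rad and angle between the y axis of each of spacer8_mid, spacer11_mid and the y axis of press_stop, either way round below 0.3 rad) or (horizontal distance between pad22_mid and press_bed below 0.04 m and horizontal distance between each of spacer8_mid, spacer14_mid and press_stop below 0.012 m and angle between each of spacer8_mid, spacer14_mid's own z axis and vertical below 0.1 rad and angle between the y axis of each of spacer8_mid, spacer14_mid and the y axis of press_stop, either way round below 0.3 rad) or (horizontal distance between pad25_mid and press_bed below 0.04 m and horizontal distance between each of spacer11_mid, spacer14_mid and press_stop below 0.012 m and angle between each of spacer11_mid, spacer14_mid's own z axis and vertical below 0.1 rad and angle between the y axis of each of spacer11_mid, spacer14_mid and the y axis of press_stop, either way round below 0.3 rad)) and value of joint press_top above 0.6 rad and contact force between the fingers and spacer8 below 0.3 N and contact force between the fingers and spacer11 below 0.3 N and contact force between the fingers and spacer14 below 0.3 N), for 0.2 s.
2. the stop foot rests on the stack (((horizontal distance between pad19_mid and press_bed below 0.04 m and horizontal distance between each of spacer8_mid, spacer11_mid and press_stop below 0.012 m and angle between each of spacer8_mid, spacer11_mid's own z axis and vertical below 0.1 rad and angle between the y axis of each of spacer8_mid, spacer11_mid and the y axis of press_stop, either way round below 0.3 rad and z of press_foot in the frame of press_stop between 0.0176 and 0.0204 m) or (horizontal distance between pad22_mid and press_bed below 0.04 m and horizontal distance between each of spacer8_mid, spacer14_mid and press_stop below 0.012 m and angle between each of spacer8_mid, spacer14_mid's own z axis and vertical below 0.1 rad and angle between the y axis of each of spacer8_mid, spacer14_mid and the y axis of press_stop, either way round below 0.3 rad and z of press_foot in the frame of press_stop between 0.0206 and 0.0234 m) or (horizontal distance between pad25_mid and press_bed below 0.04 m and horizontal distance between each of spacer11_mid, spacer14_mid and press_stop below 0.012 m and angle between each of spacer11_mid, spacer14_mid's own z axis and vertical below 0.1 rad and angle between the y axis of each of spacer11_mid, spacer14_mid and the y axis of press_stop, either way round below 0.3 rad and z of press_foot in the frame of press_stop between 0.0236 and 0.0264 m)) and (contact force between press_top and spacer8 above 0.5 N or contact force between press_top and spacer11 above 0.5 N or contact force between press_top and spacer14 above 0.5 N)), for 0.2 s.
At the end, for the whole second after the job is handed in: The two plates that add up to the bed pad's thickness lie flat on the stop pad, each within 12 mm of its centre and 0.3 rad of square; the stop foot rests on them (over 0.5 N), within 1.4 mm of the pad's thickness above the stop pad; the top is at rest (all of step 2 and velocity of joint press_top between -0.05 and 0.05 rad/s); the robot touches nothing.
It fails at once if the press top is dropped or slammed (swings down faster than 1.5 rad/s) (velocity of joint press_top below -1.5 rad/s).
It fails at once if a heel pad is shifted more than 15 mm (distance of any of pad19_mid, pad22_mid, pad25_mid from where it was at the start of the episode above 0.015 m).
It fails at once if the tape, primer bottle, meter or roller is shifted more than 30 mm (distance of any of tape, primer, meter, roller from where it was at the start of the episode above 0.03 m).
It also fails if it takes over 72 s, if anything falls off the work surface, if the arm or the gripper's body presses on something with over 40 N, if the wrist force passes 120 N, or if a joint passes its speed limit or range.

## Working session

There is one attempt and no reset: what is moved stays moved. The work goes in short steps, Python scripts to look and compute and a tool call to move; the robot and the scene stay as the last step left them, time stands still between calls to the robot, and variables do not carry over. Pictures are saved under pics/ and viewed, and the job is handed in when it is done.

Besides the shell and the picture viewer there is one more tool, called after "Emit:" by a JSON object that holds its "api" and its "payload", one argument or row to a line. carry_out: Moves the arm, as the interface text tells. Its arguments: {"type":"object","properties":{"increments":{"type":"array","items":{"type":"object","properties":{"linear":{"type":"array","items":{"type":"number"}},"yaw":{"type":"number"}}}},"gripper":{"type":"number"},"newtons":{"type":"number"}},"required":["increments"]}

```bash
ls; mkdir -p pics; python3 - <<'E'
from plant import robot
import cv2
s=robot.read_state()
print(s)
for n in("side","top"):
    cv2.imwrite(f"pics/{n}0.png",robot.read_camera(n)); print(n,robot.camera_params(n))
print(robot.tip_reach)
E
```

```text
pics
{'t': 0.0, 'q': array([-1.33240220e+00,  1.31176619e-01,  1.48925561e+00, -5.91983453e-06,
        1.52300390e+00, -8.53991495e-02]), 'dq': array([ 6.08470318e-04,  1.68181160e-03, -8.28398962e-04, -1.21554330e-05,
        7.73378460e-04, -4.25092256e-04]), 'joint_torque': array([-1.07715716e-04, -5.59845400e+01, -4.91757274e+01,  7.66598387e-02,
        3.51152464e-02, -1.70108528e-04]), 'tool_pos': array([ 0.19078822, -0.56827817,  0.22559121]), 'orientation': array([-0.33437628,  2.0482641 , -2.04445381]), 'force': array([ 0.0353881 ,  0.27104788, -0.19009004]), 'wrist_torque': array([-0.03442816, -0.04311895,  0.025947  ]), 'opening': 0.09310292305274243}
side {'fov_y': 45.64706212811925, 'cx': 322.4139866993984, 'cy': 192.24833826933312, 'R': array([[-0.99390599, -0.11001308, -0.0069283 ],
       [-0.07913959,  0.75590875, -0.64987606],
       [ 0.07673202, -0.64536741, -0.76000862]]), 't': array([0.53689552, 0.07070516, 1.52680398])}
top {'fov_y': 54.40115486667284, 'cx': 321.20960708491623, 'cy': 192.26146429681788, 'R': array([[-0.0118971 , -0.99992663,  0.00227928],
       [-0.98655643,  0.01136642, -0.16302517],
       [ 0.1629873 , -0.00418817, -0.98661928]]), 't': array([5.08831102e-04, 5.42934276e-01, 9.87000585e-01])}
0.008
```

View pics/side0.png

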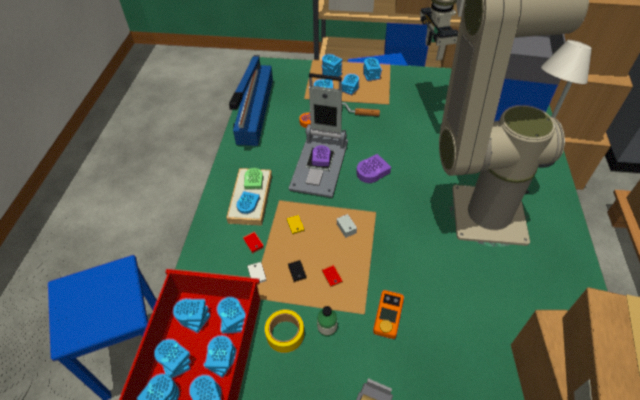

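View pics/top0.png

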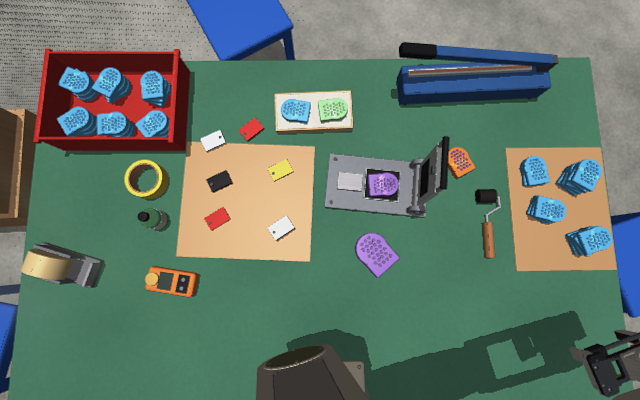

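```bash
cat > h.py <<'E'
import numpy as np, cv2
from plant import robot
def K(n):
    p=robot.camera_params(n); f=200/np.tan(np.radians(p['fov_y']/2)); return f,p
def back(n,u,v,z):
    f,p=K(n); R=np.array(p['R']);t=np.array(p['t'])
    d=R.T@np.array([(u-p['cx'])/f,(v-p['cy'])/f,1]); c=-R.T@t
    return c+d*(z-c[2])/d[2]
def proj(n,X):
    f,p=K(n); c=np.array(p['R'])@np.asarray(X,float)+p['t']
    return np.array([f*c[0]/c[2]+p['cx'],f*c[1]/c[2]+p['cy']])
E
python3 - <<'E'
import cv2
from h import *
a=cv2.imread("pics/top0.png")
cv2.imwrite("pics/c1.png",cv2.resize(a[115:265,180:320],None,fx=4,fy=4,interpolation=cv2.INTER_CUBIC))
cv2.imwrite("pics/c2.png",cv2.resize(a[125:285,320:480],None,fx=3.7,fy=3.7,interpolation=cv2.INTER_CUBIC))
E
```

```text
(no output)
```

View pics/c1.png

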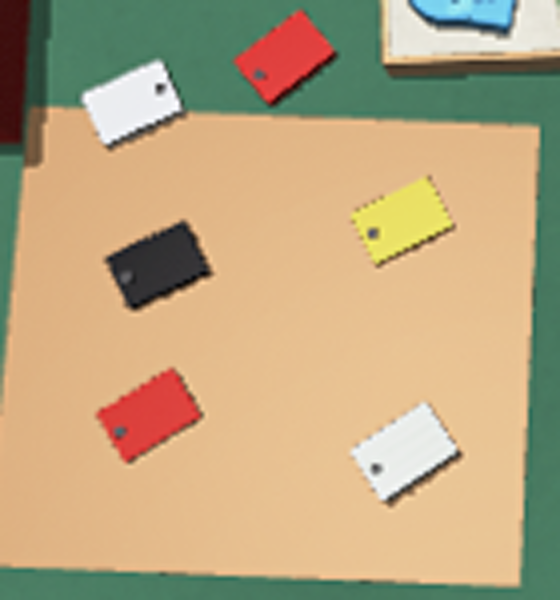

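View pics/c2.png

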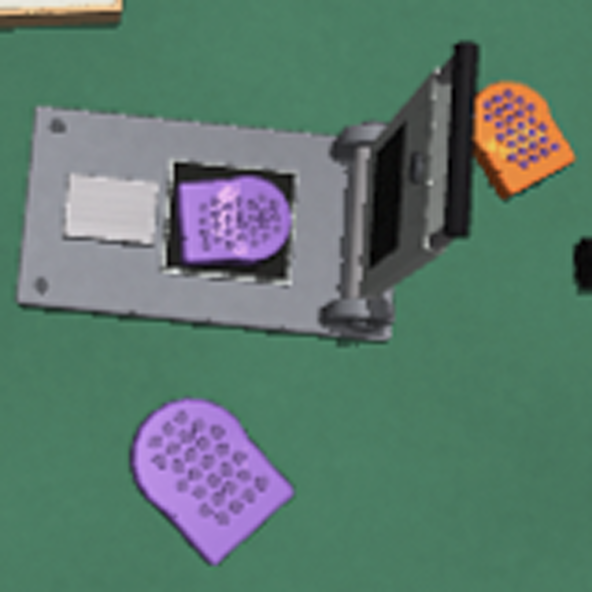

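```bash
python3 - <<'E'
from h import *
a=cv2.imread("pics/top0.png"); hsv=cv2.cvtColor(a,cv2.COLOR_BGR2HSV)
up=6
def seg(name,box,fn,zt):
    x0,y0,x1,y1=box
    c=cv2.resize(a[y0:y1,x0:x1],None,fx=up,fy=up,interpolation=cv2.INTER_CUBIC)
    m=fn(cv2.cvtColor(c,cv2.COLOR_BGR2HSV),c).astype(np.uint8)*255
    m=cv2.morphologyEx(m,cv2.MORPH_CLOSE,np.ones((25,25)))
    cs=max(cv2.findContours(m,0,2)[0],key=cv2.contourArea)[:,0]
    P=np.array([back("top",(u+.5)/up-.5+x0,(v+.5)/up-.5+y0,zt)[:2] for u,v in cs])
    r=cv2.minAreaRect((P*1000).astype(np.float32)); print(name,r)
    b=cv2.boxPoints(r); e=[b[1]-b[0],b[2]-b[1]]; l=max(e,key=np.linalg.norm)
    print("  long axis deg from world y",np.degrees(np.arctan2(-l[0],l[1])), "centroid",P.mean(0))
seg("yellow",(260,150,300,190),lambda h,c:(h[...,0]>23)&(h[...,0]<34)&(h[...,1]>120)&(h[...,2]>170),.011)
seg("black",(200,162,240,200),lambda h,c:h[...,2]<110,.014)
seg("stop",(330,165,364,198),lambda h,c:h[...,2]>195,.030)
f=lambda u,v:((u+.5)/3.7-.5+320,(v+.5)/3.7-.5+125)
for p in [(68,174),(158,180),(154,244),(64,236)]: print(back("top",*f(*p),.030)[:2])
print("base")
for p in [(37,107),(20,303),(390,340)]: print(back("top",*f(*p),.020)[:2])
print("handle top/bot");
for p in [(466,42),(452,236)]: print(f(*p))
b=cv2.imread("pics/side0.png"); cv2.imwrite("pics/c3.png",cv2.resize(b[60:220,270:400],None,fx=3.7,fy=3.7,interpolation=cv2.INTER_CUBIC))
E
```

```text
yellow ((613.6275024414062, 107.52696990966797), (39.923927307128906, 60.73075866699219), 26.573328018188477)
  long axis deg from world y -153.42665 centroid [0.61566475 0.10850494]
black ((582.614501953125, 273.125244140625), (44.06649398803711, 61.58580017089844), 26.086339950561523)
  long axis deg from world y -153.91367 centroid [0.58157859 0.27594904]
stop ((575.4409790039062, -84.714599609375), (68.65484619140625, 44.55220031738281), 83.53938293457031)
  long axis deg from world y -6.460649 centroid [ 0.57877563 -0.08681634]
[ 0.60141554 -0.05216573]
[ 0.59616912 -0.11803158]
[ 0.54864891 -0.11373597]
[ 0.55530826 -0.04837999]
base
[ 0.65497466 -0.03049673]
[ 0.50782573 -0.01582605]
[ 0.47762005 -0.28431951]
handle top/bot
(445.5810810810811, 135.98648648648648)
(441.7972972972973, 188.4189189189189)
```

View pics/c3.png

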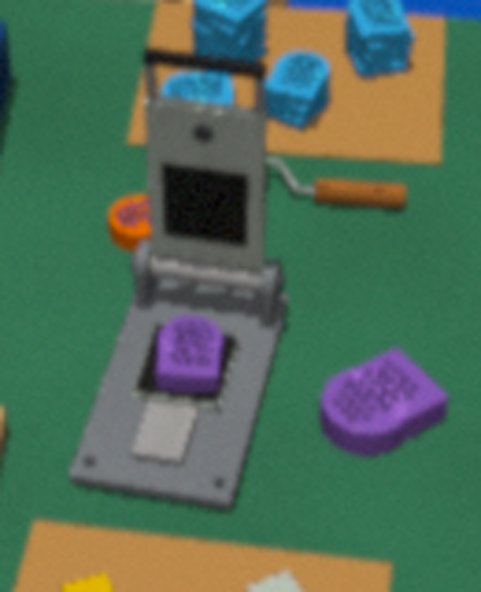

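```bash
cat >> h.py <<'E'
from scipy.spatial.transform import Rotation as Rn
def go(x,y,z,ang=None):
    """tool shift needed; ang = world heading (deg) wanted for tool z, mod 180"""
    s=robot.read_state(); R=Rn.from_rotvec(s['orientation']).as_matrix()
    d=R.T@(np.array([x,y,z])-s['tool_pos'])
    h=np.degrees(np.arctan2(R[1,2],R[0,2])); out=None
    if ang is not None:
        out=np.radians((h-ang+90)%180-90)   # tool y is down: + yaw turns heading negative
    print("t",round(s['t'],2),"pos",s['tool_pos'].round(4),"head",h.round(1),"q6",s['q'][5].round(2),"shift",d.round(4),"yaw",None if out is None else round(out,3))
E
python3 - <<'E'
from h import *
from scipy.optimize import least_squares
ft=lambda u,v:((u+.5)/3.7-.5+320,(v+.5)/3.7-.5+125)
fs=lambda u,v:((u+.5)/3.7-.5+270,(v+.5)/3.7-.5+60)
# local coords rel. hinge foot (press x,y,z); world: press y=( -sin a.., ) rotation angle th of press x
S=lambda sx,sy:(sx*.023,-.180+sy*.033,.030)
obs=[]
# press x ~ -world x (down in top image), press y ~ right in top image
for n,f,L in (("top",ft,[((68,174),(-1,-1)),((158,180),(-1,1)),((154,244),(1,1)),((64,236),(1,-1))]),
              ("side",fs,[((145,402),(-1,1)),((197,405),(1,1)),((187,461),(1,-1)),((134,456),(-1,-1))])):
    for p,c in L: obs.append((n,f(*p),S(*c)))
B=[("top",ft(37,107),-1),("top",ft(20,303),1),("side",fs(71,478),-1),("side",fs(233,503),1)]
def W(p,l):
    c,s=np.cos(p[2]),np.sin(p[2]); return [p[0]+c*l[0]-s*l[1],p[1]+s*l[0]+c*l[1],l[2]]
def res(p,v=False):
    r=[proj(n,W(p,l))-uv for n,uv,l in obs]
    r+=[proj(n,W(p,(sx*.075,p[3],.02)))-uv for n,uv,sx in B]
    return np.concatenate(r)
o=least_squares(res,[.556,-.262,np.radians(174),-.24],loss='soft_l1')
print(o.x,np.degrees(o.x[2]));print(o.fun.reshape(-1,2).round(1) if len(o.fun)>30 else res(o.x).reshape(-1,2).round(1))
p=o.x; print("stop",W(p,(0,-.18,.03)),"bed",W(p,(0,-.0925,.03)))
H=[("top",ft(466,42),-1),("top",ft(452,236),1),("side",fs(146,55),-1),("side",fs(264,70),1)]
for q in np.arange(1.2,1.75,.05):
    print(round(q,2),[ (proj(n,W(p,(sx*.05,-.25*np.cos(q),.062+.25*np.sin(q))))-np.array(uv)).round(1).tolist() for n,uv,sx in H])
E
```

```text
[ 0.56015259 -0.26172488  3.0548329  -0.24130503] 175.02903231106416
[[-0.2 -0. ]
 [-0.3  0.1]
 [-0.2 -0.5]
 [-0.3 -0.1]
 [ 1.1 -0.8]
 [ 0.3  0.3]
 [-0.9 -0.6]
 [-0.1 -1.2]
 [-1.  -0.3]
 [-0.4  0.5]
 [-0.1 -1.2]
 [ 0.5 -1.4]]
stop [np.float64(0.5757497598832537), np.float64(-0.08240190971628739), 0.03] bed [np.float64(0.5681678017280463), np.float64(-0.16957279883950718), 0.03]
1.2 [[-41.6, -0.7], [-39.8, -5.3], [-6.1, 19.4], [-6.1, 19.2]]
1.25 [[-35.4, -0.9], [-33.5, -5.2], [-5.3, 16.0], [-5.3, 15.7]]
1.3 [[-29.1, -1.0], [-27.1, -5.1], [-4.5, 12.7], [-4.6, 12.4]]
1.35 [[-22.7, -1.0], [-20.6, -5.0], [-3.7, 9.5], [-3.9, 9.2]]
1.4 [[-16.3, -1.0], [-14.0, -4.7], [-2.9, 6.5], [-3.2, 6.1]]
1.45 [[-9.9, -0.8], [-7.5, -4.4], [-2.0, 3.7], [-2.5, 3.2]]
1.5 [[-3.5, -0.5], [-1.0, -4.1], [-1.2, 1.0], [-1.8, 0.5]]
1.55 [[2.8, -0.2], [5.5, -3.7], [-0.3, -1.5], [-1.1, -2.0]]
1.6 [[9.0, 0.3], [11.8, -3.2], [0.5, -3.8], [-0.4, -4.3]]
1.65 [[15.1, 0.9], [18.1, -2.6], [1.3, -5.9], [0.2, -6.4]]
1.7 [[21.1, 1.5], [24.2, -2.1], [2.2, -7.8], [0.9, -8.4]]
```

```bash
python3 - <<'E'
from h import *
go(.584,.274,.2,26)
go(.45,-.1,.22,26)
E
```

```text
t 0.1 pos [ 0.1908 -0.5683  0.2257] head -71.4 q6 -0.09 shift [-0.6408  0.0269 -0.6734] yaw 1.441
t 0.1 pos [ 0.1908 -0.5683  0.2257] head -71.4 q6 -0.09 shift [-0.3947  0.0063 -0.3615] yaw 1.441
```

Emit:
{"api": "carry_out", "payload": {
  "increments": [
    {"linear": [-0.041,0,-0.043],"yaw": -0.15},
    {"linear": [-0.082,0,-0.086],"yaw": -0.3},
    {"linear": [-0.123,0,-0.129],"yaw": -0.45},
    {"linear": [-0.164,0,-0.172],"yaw": -0.6},
    {"linear": [-0.205,0,-0.215],"yaw": -0.75}
  ],
  "gripper": 0.75
}}

```text
t: 0.72
tool_pos: [0.317, -0.2974, 0.2257]
orientation: [-0.934, 1.564, -1.56]
force: [0.9, -0.3, -0.3]
opening: 0.0695
```

```bash
python3 - <<'E'
from h import *
go(.584,.274,.15,26)
E
```

```text
t 0.72 pos [ 0.317  -0.2974  0.2257] head -28.2 q6 -0.38 shift [-0.6296  0.0767 -0.0349] yaw -0.946
```

Emit:
{"api": "carry_out", "payload": {
  "increments": [
    {"linear": [-0.06,0.0,-0.003],"yaw": -0.12},
    {"linear": [-0.12,0.01,-0.006],"yaw": -0.24},
    {"linear": [-0.18,0.02,-0.01],"yaw": -0.36},
    {"linear": [-0.24,0.03,-0.014],"yaw": -0.48},
    {"linear": [-0.3,0.04,-0.018],"yaw": -0.6}
  ]
}}

```text
t: 1.35
tool_pos: [0.4434, -0.0225, 0.1858]
orientation: [-1.259, 1.127, -1.126]
force: [1.6, -1.4, 0.8]
opening: 0.0695
```

```bash
python3 - <<'E'
from h import *
go(.584,.274,.08,26)
E
```

```text
t 1.35 pos [ 0.4434 -0.0225  0.1858] head 6.4 q6 -0.28 shift [-0.2788  0.1064  0.1727] yaw -0.342
```

Emit:
{"api": "carry_out", "payload": {
  "increments": [
    {"linear": [-0.05,0.01,0.031],"yaw": -0.08},
    {"linear": [-0.1,0.02,0.062],"yaw": -0.16},
    {"linear": [-0.15,0.04,0.093],"yaw": -0.24},
    {"linear": [-0.2,0.06,0.124],"yaw": -0.342},
    {"linear": [-0.25,0.08,0.155],"yaw": -0.342}
  ]
}}

```text
t: 1.98
tool_pos: [0.5699, 0.2452, 0.1052]
orientation: [-1.39, 0.868, -0.867]
force: [1.2, -1.1, 1.2]
opening: 0.0697
```

```bash
python3 - <<'E'
from h import *
go(.584,.274,.06,26)
E
```

```text
t 1.98 pos [0.5699 0.2452 0.1052] head 26.1 q6 -0.13 shift [-0.0196  0.0452  0.0253] yaw 0.001
```

Emit:
{"api": "carry_out", "payload": {
  "increments": [
    {"linear": [-0.02,0.02,0.025],"yaw": 0},
    {"linear": [-0.02,0.045,0.025],"yaw": 0},
    {"linear": [-0.02,0.045,0.025],"yaw": 0}
  ]
}}

```text
t: 2.35
tool_pos: [0.581, 0.2737, 0.0567]
orientation: [-1.395, 0.872, -0.864]
force: [-0.2, -0.1, 0.2]
opening: 0.0698
```

```bash
python3 - <<'E'
from h import *
a=robot.read_camera("top"); cv2.imwrite("pics/g1.png",cv2.resize(a[130:230,180:300],None,fx=5,fy=5,interpolation=cv2.INTER_CUBIC))
b=robot.read_camera("side"); cv2.imwrite("pics/g1s.png",cv2.resize(b[190:310,230:350],None,fx=5,fy=5,interpolation=cv2.INTER_CUBIC))
go(.584,.274,.011,26)
E
```

```text
t 2.45 pos [0.5833 0.2739 0.0602] head 26.1 q6 -0.1 shift [0.0003 0.0492 0.0007] yaw 0.001
```

View pics/g1.png

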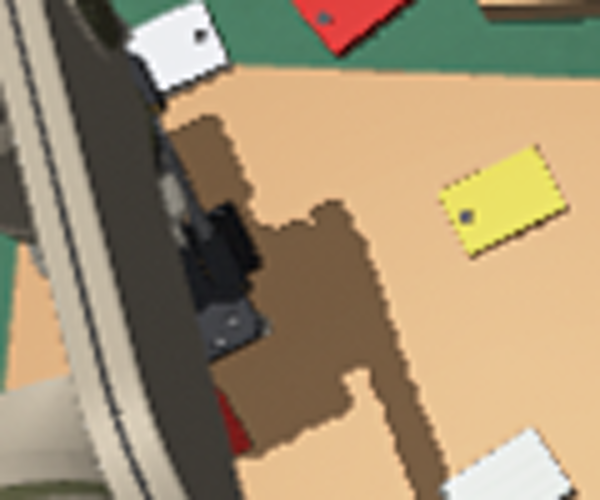

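View pics/g1s.png

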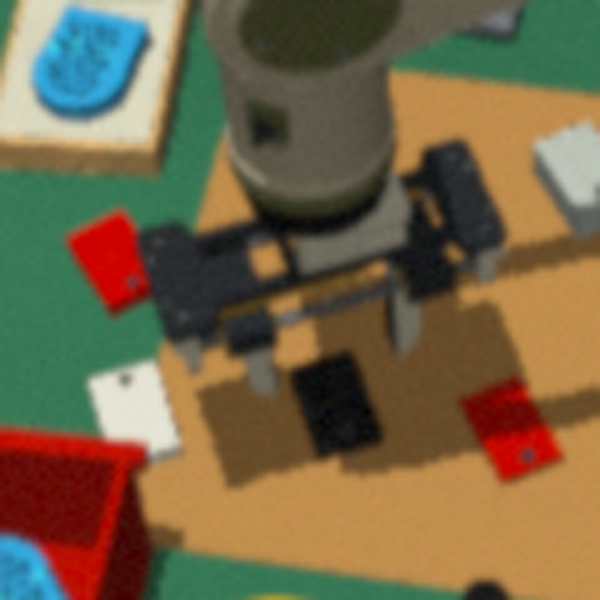

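Emit:
{"api": "carry_out", "payload": {
  "increments": [
    {"linear": [0,0.025,0.001],"yaw": 0},
    {"linear": [0,0.049,0.001],"yaw": 0},
    {"linear": [0,0.049,0.001],"yaw": 0}
  ]
}}

```text
t: 2.82
tool_pos: [0.5833, 0.2735, 0.0107]
orientation: [-1.392, 0.871, -0.866]
force: [0.3, -0.4, 0.4]
opening: 0.0696
```

Emit:
{"api": "carry_out", "payload": {
  "increments": [
    {"linear": [0,0,0],"yaw": 0},
    {"linear": [0,0,0],"yaw": 0},
    {"linear": [0,0,0],"yaw": 0},
    {"linear": [0,0,0],"yaw": 0}
  ],
  "gripper": 0.2,
  "newtons": 25
}}

```text
t: 3.32
tool_pos: [0.5838, 0.2736, 0.0116]
orientation: [-1.391, 0.87, -0.867]
force: [-1.1, -0.1, 4.3]
opening: 0.0395
```

```bash
python3 - <<'E'
from h import *
s=robot.read_state();print(s['opening'],s['force'])
go(.5757,-.0824,.1,-5)
E
```

```text
0.039454208999961334 [-1.0676483  -0.13309207  4.33743879]
t 3.33 pos [0.5838 0.2736 0.0116] head 26.0 q6 -0.1 shift [ 0.3163 -0.0886 -0.1636] yaw 0.541
```

Emit:
{"api": "carry_out", "payload": {
  "increments": [
    {"linear": [0,-0.04,0],"yaw": 0},
    {"linear": [0.02,-0.08,-0.01],"yaw": 0.06},
    {"linear": [0.07,-0.09,-0.04],"yaw": 0.16},
    {"linear": [0.12,-0.09,-0.065],"yaw": 0.26},
    {"linear": [0.17,-0.09,-0.09],"yaw": 0.36}
  ]
}}

```text
t: 3.95
tool_pos: [0.5775, 0.0799, 0.1019]
orientation: [-1.252, 1.143, -1.14]
force: [0.2, -0.5, -0.9]
opening: 0.0399
```

```bash
python3 - <<'E'
from h import *
go(.5757,-.0824,.1,-5)
E
```

```text
t 3.95 pos [0.5775 0.0799 0.1019] head 5.2 q6 -0.04 shift [ 0.1614  0.0018 -0.0166] yaw 0.179
```

Emit:
{"api": "carry_out", "payload": {
  "increments": [
    {"linear": [0.05,0,-0.005],"yaw": 0.08},
    {"linear": [0.1,0,-0.01],"yaw": 0.179},
    {"linear": [0.14,0,-0.014],"yaw": 0.179},
    {"linear": [0.161,0.002,-0.0166],"yaw": 0.179},
    {"linear": [0.161,0.002,-0.0166],"yaw": 0.179}
  ]
}}

```text
t: 4.58
tool_pos: [0.5754, -0.0828, 0.0993]
orientation: [-1.167, 1.277, -1.273]
force: [-0.0, -0.1, -0.5]
opening: 0.0398
```

```bash
python3 - <<'E'
from h import *
b=robot.read_camera("side"); cv2.imwrite("pics/p1s.png",cv2.resize(b[100:220,260:380],None,fx=5,fy=5,interpolation=cv2.INTER_CUBIC))
a=robot.read_camera("top"); cv2.imwrite("pics/p1.png",cv2.resize(a[110:250,290:430],None,fx=4.2,fy=4.2,interpolation=cv2.INTER_CUBIC))
go(.5757,-.0824,.0395,-5)
E
```

```text
t 4.67 pos [ 0.5756 -0.081   0.0995] head -5.0 q6 -0.14 shift [0.0014 0.06   0.0004] yaw 0.0
```

View pics/p1s.png

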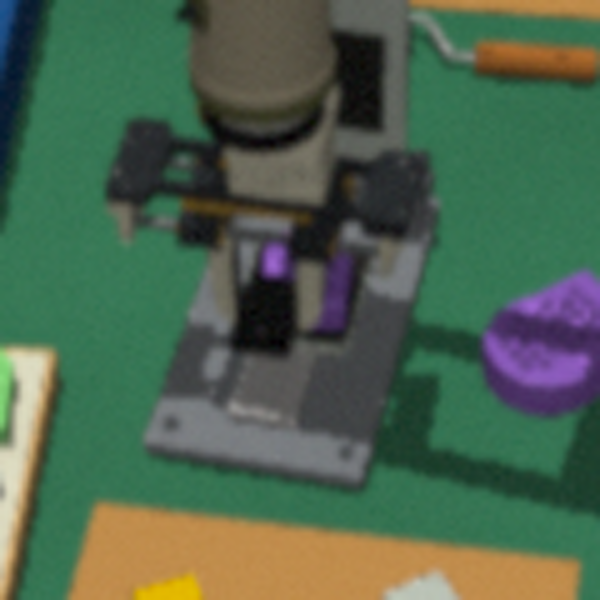

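View pics/p1.png

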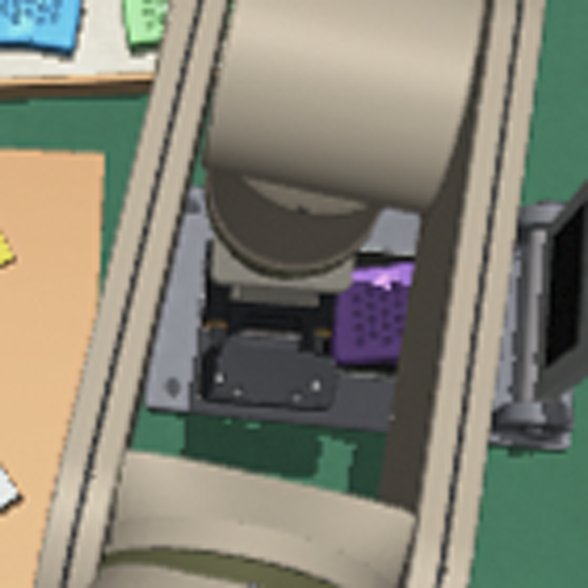

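```bash
python3 - <<'E'
from h import *
th=np.radians(175)
c,s=np.cos(th),np.sin(th)
P=np.array([.5756,-.081])
for z in(.088,.102):
  for sx in(-1,1):
    l=(sx*.02,-.03); w=[P[0]+c*l[0]-s*l[1],P[1]+s*l[0]+c*l[1],z]
    u=proj("side",w); print(z,sx,((u+.5-[260,100])*5).round(0))
E
```

```text
0.088 -1 [234. 350.]
0.088 1 [294. 358.]
0.102 -1 [233. 335.]
0.102 1 [294. 344.]
```

Emit:
{"api": "carry_out", "payload": {
  "increments": [
    {"linear": [0.0014,0.03,0],"yaw": 0},
    {"linear": [0.0014,0.05,0],"yaw": 0},
    {"linear": [0.0014,0.0575,0],"yaw": 0},
    {"linear": [0.0014,0.0575,0],"yaw": 0}
  ]
}}

```text
t: 5.18
tool_pos: [0.5752, -0.0815, 0.0419]
orientation: [-1.168, 1.275, -1.27]
force: [-0.4, -1.1, -0.3]
opening: 0.0395
```

```bash
python3 - <<'E'
from h import *
print(robot.read_state()['force'])
go(.5757,-.0824,.0415,-5)
E
```

```text
[-0.41849212 -1.07375582 -0.27416817]
t 5.17 pos [ 0.5752 -0.0815  0.0419] head -4.9 q6 -0.14 shift [0.0008 0.0004 0.0006] yaw 0.001
```

Emit:
{"api": "carry_out", "payload": {
  "increments": [
    {"linear": [0.0005,0.001,0.0005],"yaw": 0},
    {"linear": [0.0005,0.001,0.0005],"yaw": 0}
  ]
}}

```text
t: 5.42
tool_pos: [0.5759, -0.082, 0.041]
orientation: [-1.168, 1.275, -1.27]
force: [0.1, 1.1, -0.5]
opening: 0.0393
```

Emit:
{"api": "carry_out", "payload": {
  "increments": [
    {"linear": [0,0,0],"yaw": 0},
    {"linear": [0,0,0],"yaw": 0},
    {"linear": [0,0,0],"yaw": 0},
    {"linear": [0,-0.03,0],"yaw": 0},
    {"linear": [0,-0.06,0],"yaw": 0}
  ],
  "gripper": 0.7
}}

```text
t: 6.05
tool_pos: [0.5755, -0.082, 0.1013]
orientation: [-1.169, 1.276, -1.269]
force: [-0.1, -0.5, 0.7]
opening: 0.065
```

```bash
python3 - <<'E'
from h import *
go(.6136,.1075,.07,26.5)
E
```

```text
t 6.05 pos [ 0.5755 -0.082   0.1013] head -4.9 q6 -0.14 shift [-0.192   0.0315  0.0217] yaw -0.549
```

Emit:
{"api": "carry_out", "payload": {
  "increments": [
    {"linear": [-0.05,0,0.005],"yaw": -0.13},
    {"linear": [-0.1,0,0.01],"yaw": -0.27},
    {"linear": [-0.15,0.01,0.017],"yaw": -0.41},
    {"linear": [-0.192,0.03,0.0217],"yaw": -0.549},
    {"linear": [-0.192,0.03,0.0217],"yaw": -0.549}
  ]
}}

```text
t: 6.68
tool_pos: [0.6122, 0.1103, 0.0695]
orientation: [-1.396, 0.864, -0.853]
force: [-0.9, -0.3, 0.4]
opening: 0.0651
```

```bash
python3 - <<'E'
from h import *
b=robot.read_camera("side"); cv2.imwrite("pics/y1s.png",cv2.resize(b[140:290,230:380],None,fx=4,fy=4,interpolation=cv2.INTER_CUBIC))
go(.6136,.1075,.011,26.5)
E
```

```text
t 6.72 pos [0.6127 0.1086 0.0704] head 26.6 q6 -0.37 shift [0.0016 0.0594 0.0006] yaw 0.002
```

View pics/y1s.png

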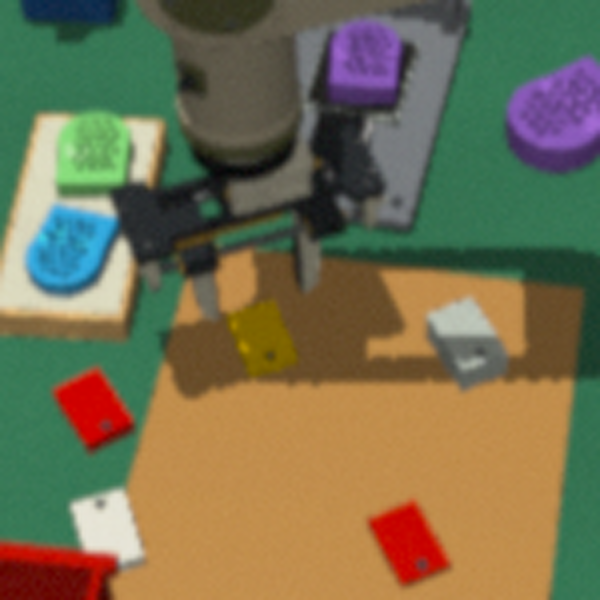

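Emit:
{"api": "carry_out", "payload": {
  "increments": [
    {"linear": [0.0016,0.03,0.0006],"yaw": 0},
    {"linear": [0.0016,0.0594,0.0006],"yaw": 0},
    {"linear": [0.0016,0.0594,0.0006],"yaw": 0}
  ]
}}

```text
t: 7.1
tool_pos: [0.6134, 0.1061, 0.0104]
orientation: [-1.395, 0.868, -0.858]
force: [-0.2, 0.5, -0.1]
opening: 0.0652
```

Emit:
{"api": "carry_out", "payload": {
  "increments": [
    {"linear": [0,0,0],"yaw": 0},
    {"linear": [0,0,0],"yaw": 0},
    {"linear": [0,0,0],"yaw": 0},
    {"linear": [0,0,0],"yaw": 0}
  ],
  "gripper": 0.2
}}

```text
t: 7.6
tool_pos: [0.6137, 0.1059, 0.0111]
orientation: [-1.395, 0.867, -0.859]
force: [-1.9, -2.2, 3.4]
opening: 0.0395
```

Emit:
{"api": "carry_out", "payload": {
  "increments": [
    {"linear": [0,-0.05,0],"yaw": 0},
    {"linear": [0,-0.1,0],"yaw": 0}
  ]
}}

```text
t: 7.85
tool_pos: [0.6133, 0.1059, 0.1112]
orientation: [-1.397, 0.869, -0.857]
force: [0.3, -0.2, -0.8]
opening: 0.0399
```

```bash
python3 - <<'E'
from h import *
b=robot.read_camera("top"); cv2.imwrite("pics/y2.png",cv2.resize(b[115:265,270:420],None,fx=4,fy=4,interpolation=cv2.INTER_CUBIC))
go(.5757,-.0824,.12,-5)
E
```

```text
t 7.9 pos [0.6179 0.1063 0.1205] head 26.5 q6 -0.37 shift [ 0.1501 -0.     -0.1219] yaw 0.549
```

View pics/y2.png

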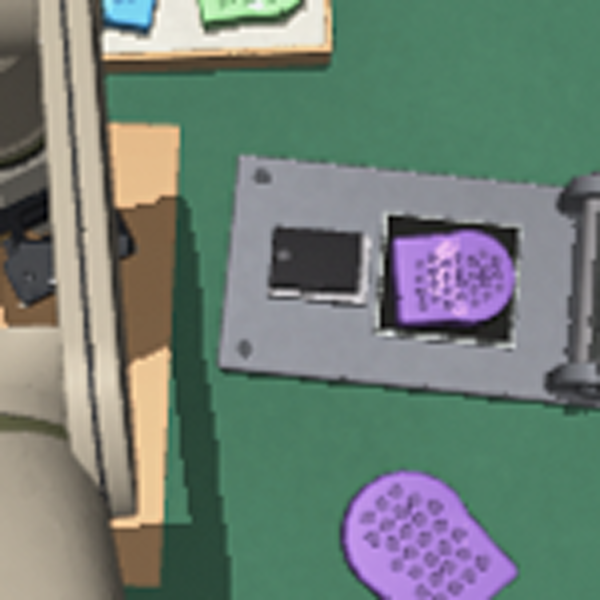

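```bash
python3 - <<'E'
from h import *
P=[back("top",(u+.5)/4-.5+270,(v+.5)/4-.5+115,.044)[:2] for u,v in[(276,227),(367,232),(362,292),(270,287)]]
print(np.round(P,4),np.mean(P,0))
E
```

```text
[[ 0.5991 -0.0531]
 [ 0.595  -0.1139]
 [ 0.5543 -0.1094]
 [ 0.5584 -0.0484]] [ 0.57669229 -0.08121271]
```

Emit:
{"api": "carry_out", "payload": {
  "increments": [
    {"linear": [0.037,0,-0.03],"yaw": 0.13},
    {"linear": [0.075,0,-0.06],"yaw": 0.27},
    {"linear": [0.112,0,-0.09],"yaw": 0.41},
    {"linear": [0.15,0,-0.122],"yaw": 0.549},
    {"linear": [0.15,0.01,-0.122],"yaw": 0.549}
  ]
}}

```text
t: 8.52
tool_pos: [0.5756, -0.0855, 0.1106]
orientation: [-1.16, 1.273, -1.279]
force: [0.3, 0.8, -0.6]
opening: 0.0398
```

```bash
python3 - <<'E'
from h import *
go(.576,-.083,.0565,-5)
E
```

```text
t 8.53 pos [ 0.5756 -0.0855  0.1106] head -5.3 q6 -0.14 shift [-0.0025  0.0541 -0.0001] yaw -0.005
```

Emit:
{"api": "carry_out", "payload": {
  "increments": [
    {"linear": [-0.0025,0.025,0],"yaw": -0.005},
    {"linear": [-0.0025,0.045,0],"yaw": -0.005},
    {"linear": [-0.0025,0.053,0],"yaw": -0.005},
    {"linear": [-0.0025,0.053,0],"yaw": -0.005}
  ]
}}

```text
t: 9.02
tool_pos: [0.5759, -0.0824, 0.057]
orientation: [-1.163, 1.27, -1.274]
force: [-0.5, -0.2, -0.9]
opening: 0.0398
```

```bash
python3 - <<'E'
from h import *
print(robot.read_state()['force'])
b=robot.read_camera("side"); cv2.imwrite("pics/y3s.png",cv2.resize(b[100:220,260:380],None,fx=5,fy=5,interpolation=cv2.INTER_CUBIC))
go(.576,-.083,.0552,-5)
E
```

```text
[-0.53650203 -0.15370864 -0.86157587]
t 9.07 pos [ 0.5763 -0.0826  0.0578] head -5.0 q6 -0.15 shift [ 0.0004  0.0026 -0.0003] yaw 0.001
```

View pics/y3s.png

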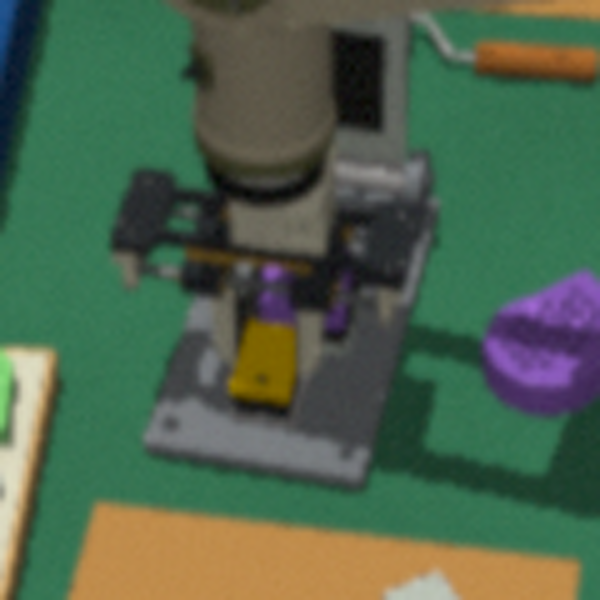

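Yellow is aligned above black. Lower the last ~2.5 mm and release.

Emit:
{"api": "carry_out", "payload": {
  "increments": [
    {"linear": [0,0.0015,0],"yaw": 0},
    {"linear": [0,0.003,0],"yaw": 0},
    {"linear": [0,0.003,0],"yaw": 0}
  ]
}}

```text
t: 9.45
tool_pos: [0.5766, -0.0826, 0.0551]
orientation: [-1.162, 1.269, -1.275]
force: [-0.4, 0.2, 0.1]
opening: 0.0394
```

Emit:
{"api": "carry_out", "payload": {
  "increments": [
    {"linear": [0,0,0],"yaw": 0},
    {"linear": [0,0,0],"yaw": 0},
    {"linear": [0,0,0],"yaw": 0},
    {"linear": [0,-0.03,0],"yaw": 0},
    {"linear": [0,-0.08,0],"yaw": 0}
  ],
  "gripper": 0.7
}}

```text
t: 10.07
tool_pos: [0.5742, -0.0823, 0.1336]
orientation: [-1.165, 1.273, -1.272]
force: [0.8, 0.1, 1.0]
opening: 0.065
```

```bash
python3 - <<'E'
from h import *
# handle at q=1.52
th=np.radians(175.03);c,s=np.cos(th),np.sin(th);q=1.52
y=-.25*np.cos(q); print("handle",.5602-s*y,-.2617+c*y,.062+.25*np.sin(q))
go(.5602-s*y,-.2617+c*y,.40,85)
go(.575,-.05,.3,85)
E
```

```text
handle 0.5612997007622923 -0.2490541042922889 0.31167753599389575
t 10.07 pos [ 0.5742 -0.0823  0.1336] head -5.0 q6 -0.15 shift [ 0.1668 -0.2668  0.0018] yaw -1.57
t 10.07 pos [ 0.5742 -0.0823  0.1336] head -5.0 q6 -0.15 shift [-0.0325 -0.1664 -0.0019] yaw -1.57
```

Emit:
{"api": "carry_out", "payload": {
  "increments": [
    {"linear": [0,-0.05,0],"yaw": 0.18},
    {"linear": [0,-0.11,0],"yaw": 0.36},
    {"linear": [0,-0.17,0],"yaw": 0.54},
    {"linear": [0,-0.22,0],"yaw": 0.72},
    {"linear": [0,-0.26,0],"yaw": 0.9}
  ],
  "gripper": 0.5
}}

```text
t: 10.7
tool_pos: [0.5741, -0.0828, 0.3964]
orientation: [-0.559, 1.892, -1.892]
force: [-0.1, -0.3, -0.6]
opening: 0.0465
```

```bash
python3 - <<'E'
from h import *
a=robot.read_camera("top"); cv2.imwrite("pics/s1.png",cv2.resize(a[100:250,320:480],None,fx=4,fy=4,interpolation=cv2.INTER_CUBIC))
a=robot.read_camera("side"); cv2.imwrite("pics/s1s.png",cv2.resize(a[50:200,260:420],None,fx=4,fy=4,interpolation=cv2.INTER_CUBIC))
go(.5613,-.2491,.395,85)
E
```

```text
t 10.8 pos [ 0.5754 -0.0831  0.4   ] head -56.8 q6 0.76 shift [0.1027 0.0049 0.1312] yaw 0.667
```

View pics/s1.png

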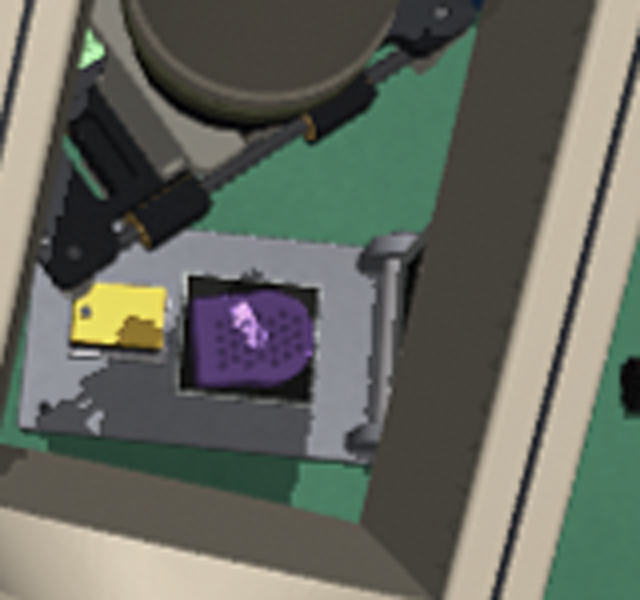

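View pics/s1s.png

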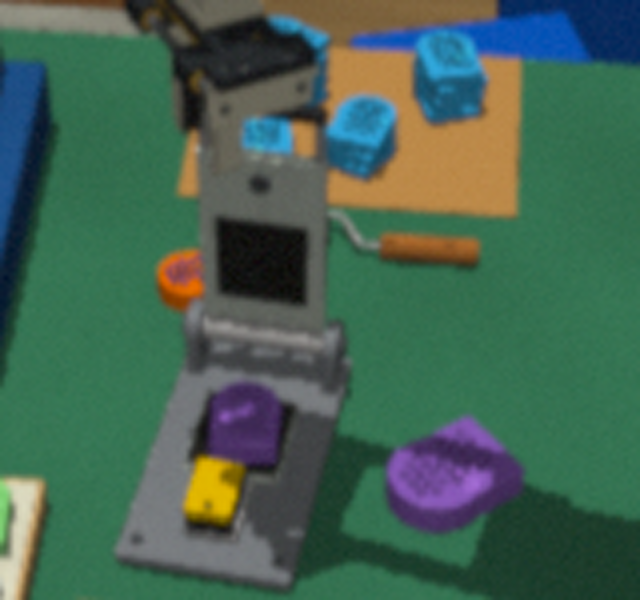

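Emit:
{"api": "carry_out", "payload": {
  "increments": [
    {"linear": [0.02,0,0.03],"yaw": 0.17},
    {"linear": [0.045,0,0.06],"yaw": 0.34},
    {"linear": [0.075,0,0.095],"yaw": 0.51},
    {"linear": [0.1027,0.005,0.1312],"yaw": 0.667},
    {"linear": [0.1027,0.005,0.1312],"yaw": 0.667}
  ]
}}

```text
t: 11.42
tool_pos: [0.5602, -0.2519, 0.3926]
orientation: [-0.108, -2.179, 2.177]
force: [0.2, 0.0, -0.2]
opening: 0.0468
```

```bash
python3 - <<'E'
from h import *
P=[back("top",(u+.5)/4-.5+320,(v+.5)/4-.5+100,.055)[:2] for u,v in[(78,283),(165,288),(163,350),(70,343)]]
print(np.mean(P,0))
a=robot.read_camera("top"); cv2.imwrite("pics/s2.png",cv2.resize(a[100:250,360:520],None,fx=4,fy=4,interpolation=cv2.INTER_CUBIC))
a=robot.read_camera("side"); cv2.imwrite("pics/s2s.png",cv2.resize(a[0:150,260:420],None,fx=4,fy=4,interpolation=cv2.INTER_CUBIC))
go(.5613,-.2491,.317,85)
E
```

```text
[ 0.57686465 -0.08057068]
t 11.53 pos [ 0.561  -0.2491  0.3939] head -94.9 q6 1.15 shift [0.0004 0.0769 0.0001] yaw 0.001
```

View pics/s2.png

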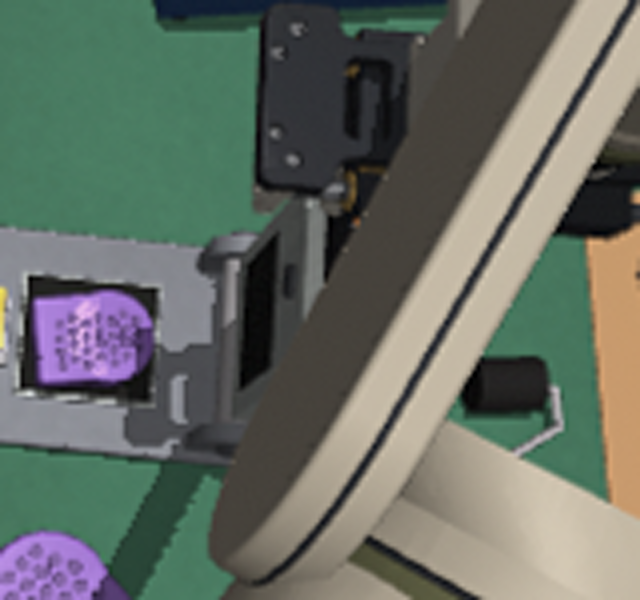

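View pics/s2s.png

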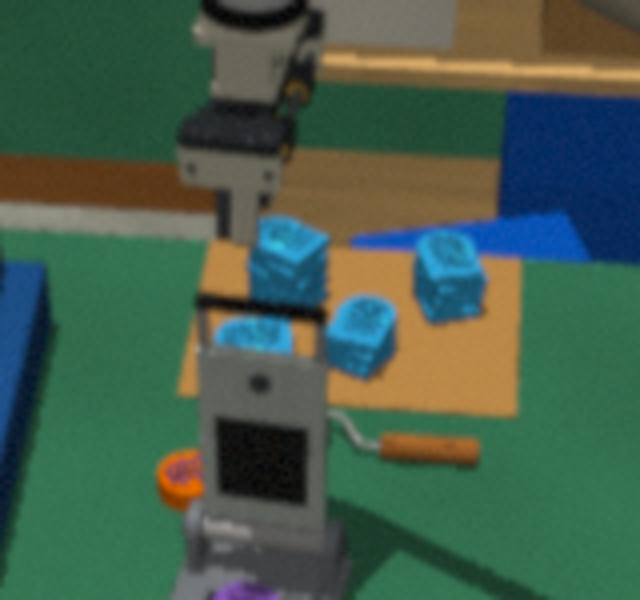

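```bash
python3 - <<'E'
from h import *
for X in [(.561,-.249,.386),(.561,-.249,.312),(.561,-.225,.386),(.561,-.273,.386)]: print((proj("side",X)+.5-[260,0])*4)
E
```

```text
[256.99058    225.03519963]
[257.44227786 306.80884912]
[253.51835253 243.34449114]
[260.38876368 207.1163461 ]
```

Emit:
{"api": "carry_out", "payload": {
  "increments": [
    {"linear": [0,0.03,0],"yaw": 0},
    {"linear": [0,0.055,0],"yaw": 0},
    {"linear": [0,0.075,0],"yaw": 0},
    {"linear": [0,0.087,0],"yaw": 0},
    {"linear": [0,0.087,0],"yaw": 0}
  ]
}}

```text
t: 12.15
tool_pos: [0.5617, -0.2484, 0.3062]
orientation: [-0.101, -2.183, 2.18]
force: [0.2, 0.1, -1.0]
opening: 0.0464
```

```bash
python3 - <<'E'
from h import *
a=robot.read_camera("side"); cv2.imwrite("pics/s3s.png",cv2.resize(a[0:150,260:420],None,fx=4,fy=4,interpolation=cv2.INTER_CUBIC))
print(robot.read_state()['force'])
go(.5613,-.2491,.306,85)
E
```

```text
[ 0.54773229 -0.54610107 -0.20004579]
t 12.2 pos [ 0.562  -0.2488  0.3073] head -94.9 q6 1.15 shift [0.0006 0.0013 0.0004] yaw 0.002
```

View pics/s3s.png

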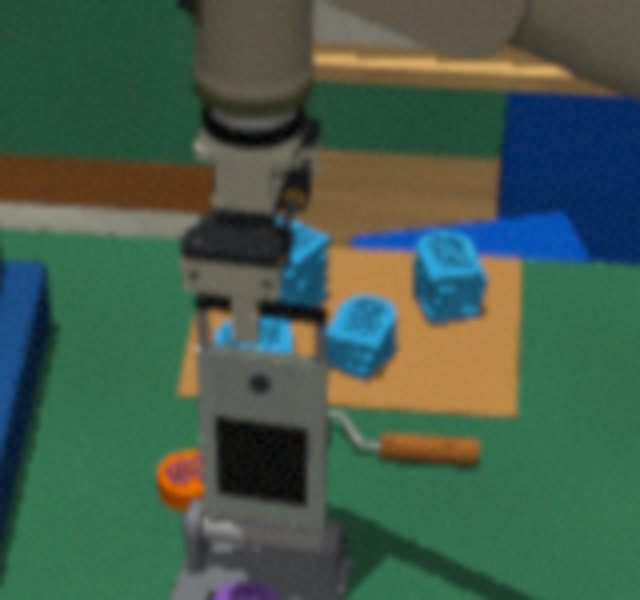

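Emit:
{"api": "carry_out", "payload": {
  "increments": [
    {"linear": [0,0,0],"yaw": 0},
    {"linear": [0,0,0],"yaw": 0},
    {"linear": [0,0,0],"yaw": 0},
    {"linear": [0,0,0],"yaw": 0},
    {"linear": [0,0,0],"yaw": 0}
  ],
  "gripper": 0.0,
  "newtons": 20
}}

```text
t: 12.82
tool_pos: [0.562, -0.2489, 0.3075]
orientation: [-0.104, -2.183, 2.181]
force: [-0.2, -0.4, 1.7]
opening: 0.013
```

```bash
python3 - <<'E'
from h import *
s=robot.read_state(); print(s['force'],s['opening'])
go(.5613,-.2491,.306,85)
th=np.radians(175.03);c,s_=np.cos(th),np.sin(th)
d=s['tool_pos'][:2]-[.5602,-.2617]; y=d@[-s_,c]; print("press y of tcp",y,"x",d@[c,s_],"q",np.arccos(-y/.25))
E
```

```text
[-0.15279773 -0.41050446  1.74791856] 0.013048898620778737
t 12.82 pos [ 0.562  -0.2489  0.3075] head -94.9 q6 1.15 shift [0.0007 0.0015 0.0003] yaw 0.002
press y of tcp -0.012918209115342567 x -0.0007144973069073201 q 1.5191004675413884
```

```bash
cat >> h.py <<'E'
def arc(dqs,zoff=-.0042):
    s=robot.read_state(); R=Rn.from_rotvec(s['orientation']).as_matrix()
    th=np.radians(175.03);c,sn=np.cos(th),np.sin(th)
    d=s['tool_pos'][:2]-[.5602,-.2617]; y=d@[-sn,c]; z=s['tool_pos'][2]-zoff-.062
    q0=np.arctan2(z,-y); print("t",s['t'],"q",q0,"r",np.hypot(y,z),"x",d@[c,sn],"F",s['force'].round(1),"op",s['opening'])
    for k in dqs:
        q=q0-k; yy=-.25*np.cos(q)
        X=np.array([.5602-sn*yy-.0007*c,-.2617+c*yy-.0007*sn,.062+.25*np.sin(q)+zoff])
        print(round(q,3),(R.T@(X-s['tool_pos'])).round(4).tolist())
E
python3 -c "
from h import *
arc([.04,.08,.13,.18,.23])"
```

```text
t 12.825 q 1.5191093895631553 r 0.25004311569612075 x -0.0007144973069073201 F [-0.2 -0.4  1.7] op 0.013048898620778737
1.479 [0.0, 0.0008, -0.01]
1.439 [0.0, 0.0019, -0.0199]
1.389 [0.0, 0.0039, -0.0322]
1.339 [0.0, 0.0064, -0.0445]
1.289 [0.0, 0.0096, -0.0566]
```

Emit:
{"api": "carry_out", "payload": {
  "increments": [
    {"linear": [0,0.001,-0.01],"yaw": 0},
    {"linear": [0,0.002,-0.02],"yaw": 0},
    {"linear": [0,0.004,-0.032],"yaw": 0},
    {"linear": [0,0.0065,-0.0445],"yaw": 0},
    {"linear": [0,0.0095,-0.0565],"yaw": 0}
  ]
}}

```text
t: 13.45
tool_pos: [0.5679, -0.1914, 0.2982]
orientation: [-0.105, -2.184, 2.183]
force: [7.7, -2.1, 1.1]
opening: 0.0133
```

```bash
python3 -c "
from h import *
arc([.05,.1,.15,.2,.25])"
```

```text
t 13.45 q 1.2846190026887276 r 0.25061280686454424 x -0.001558942381347615 F [ 7.7 -2.1  1.1] op 0.013315144909985678
1.235 [0.0009, 0.0044, -0.0117]
1.185 [0.0009, 0.0088, -0.0234]
1.135 [0.001, 0.0139, -0.0349]
1.085 [0.001, 0.0194, -0.046]
1.035 [0.001, 0.0256, -0.0569]
```

Emit:
{"api": "carry_out", "payload": {
  "increments": [
    {"linear": [-0.0003,0.0043,-0.0117],"yaw": 0},
    {"linear": [-0.0006,0.0088,-0.0234],"yaw": 0},
    {"linear": [-0.001,0.014,-0.035],"yaw": 0},
    {"linear": [-0.0013,0.0195,-0.046],"yaw": 0},
    {"linear": [-0.0016,0.0257,-0.057],"yaw": 0}
  ]
}}

```text
t: 14.08
tool_pos: [0.5744, -0.1339, 0.2719]
orientation: [-0.104, -2.184, 2.182]
force: [0.2, -1.4, 0.5]
opening: 0.0134
```

```bash
python3 -c "
from h import *
arc([.05,.1,.15,.2,.25])
a=robot.read_camera('side'); cv2.imwrite('pics/s4s.png',cv2.resize(a[30:200,260:420],None,fx=3.5,fy=3.5,interpolation=cv2.INTER_CUBIC))"
```

```text
t 14.075 q 1.0302691496330325 r 0.24971333227740183 x -0.0030716393309629083 F [ 0.2 -1.4  0.5] op 0.013445507504077182
0.98 [0.0024, 0.0064, -0.0107]
0.93 [0.0025, 0.0137, -0.0209]
0.88 [0.0025, 0.0214, -0.0307]
0.83 [0.0026, 0.0296, -0.0401]
0.78 [0.0027, 0.0383, -0.0491]
```

View pics/s4s.png

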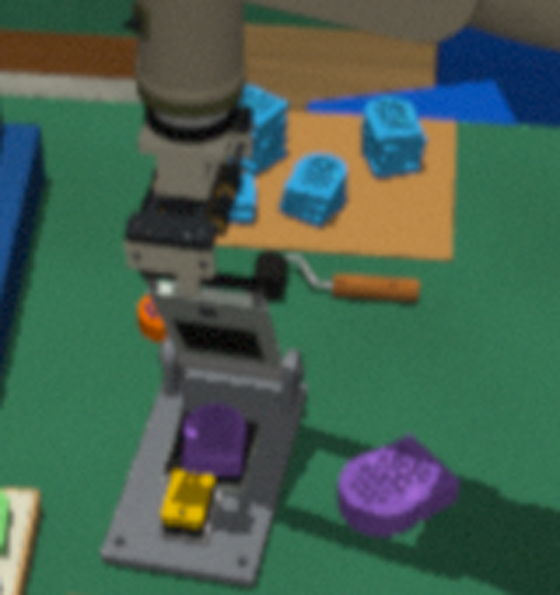

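```bash
python3 -c "
from h import *
th=np.radians(175.03);c,sn=np.cos(th),np.sin(th);q=1.03
for x in(-.05,0,.05):
  y=-.25*np.cos(q);X=[.5602+c*x-sn*y,-.2617+sn*x+c*y,.062+.25*np.sin(q)]
  print(x,(proj('side',X)+.5-[260,30])*3.5)
X=robot.read_state()['tool_pos'];print((proj('side',X)+.5-[260,30])*3.5)
X[1]+=.017;print((proj('side',X)+.5-[260,30])*3.5)
a=cv2.imread('pics/s4s.png');cv2.imwrite('pics/s4z.png',cv2.resize(a[180:400,110:330],None,fx=2.7,fy=2.7))
"
```

```text
-0.05 [143.2529147  269.54458054]
0 [199.27159044 276.46859185]
0.05 [255.80509168 283.45623654]
[195.60666397 281.77878105]
[193.25798444 294.43474931]
```

View pics/s4z.png

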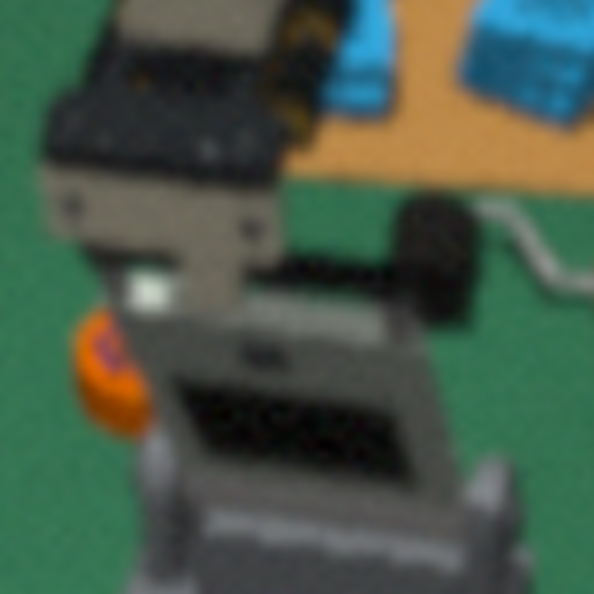

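Emit:
{"api": "carry_out", "payload": {
  "increments": [
    {"linear": [0,0.0064,-0.0107],"yaw": 0},
    {"linear": [0,0.0137,-0.0209],"yaw": 0},
    {"linear": [0,0.0214,-0.0307],"yaw": 0},
    {"linear": [0,0.0296,-0.0401],"yaw": 0},
    {"linear": [0,0.0383,-0.0491],"yaw": 0}
  ]
}}

```text
t: 14.75
tool_pos: [0.58, -0.0829, 0.2327]
orientation: [-0.105, -2.187, 2.182]
force: [8.2, -1.9, -1.3]
opening: 0.0132
```

```bash
python3 -c "
from h import *
arc([.04,.09,.14,.19,.24])"
```

```text
t 14.75 q 0.7714497930784273 r 0.2509248662565608 x -0.004230475703946393 F [ 8.2 -1.9 -1.3] op 0.013245857447184343
0.731 [0.0036, 0.0079, -0.0062]
0.681 [0.0037, 0.0175, -0.0142]
0.631 [0.0038, 0.0274, -0.0218]
0.581 [0.0039, 0.0377, -0.0289]
0.531 [0.004, 0.0483, -0.0355]
```

Emit:
{"api": "carry_out", "payload": {
  "increments": [
    {"linear": [-0.0003,0.0079,-0.0062],"yaw": 0},
    {"linear": [-0.0006,0.0175,-0.0142],"yaw": 0},
    {"linear": [-0.0009,0.0274,-0.0218],"yaw": 0},
    {"linear": [-0.0012,0.0377,-0.0289],"yaw": 0},
    {"linear": [-0.0015,0.0483,-0.0355],"yaw": 0}
  ]
}}

```text
t: 15.38
tool_pos: [0.5842, -0.0468, 0.1832]
orientation: [-0.103, -2.186, 2.181]
force: [-3.2, 3.7, -0.6]
opening: 0.0133
```

```bash
python3 -c "
from h import *
arc([.04,.09,.13,.17,.21])"
```

```text
t 15.375 q 0.5256444324926051 r 0.2498708295581045 x -0.005313996754367008 F [-3.2  3.7 -0.6] op 0.013319142633970887
0.486 [0.0047, 0.0086, -0.0049]
0.436 [0.0048, 0.0199, -0.0105]
0.396 [0.0049, 0.029, -0.0145]
0.356 [0.005, 0.0383, -0.0181]
0.316 [0.005, 0.0478, -0.0214]
```

Emit:
{"api": "carry_out", "payload": {
  "increments": [
    {"linear": [0.0005,0.0086,-0.0049],"yaw": 0},
    {"linear": [0.0005,0.0199,-0.0105],"yaw": 0},
    {"linear": [0.0005,0.029,-0.0145],"yaw": 0},
    {"linear": [0.0005,0.0383,-0.0181],"yaw": 0},
    {"linear": [0.0005,0.0478,-0.0214],"yaw": 0}
  ]
}}

```text
t: 16.0
tool_pos: [0.5863, -0.0254, 0.135]
orientation: [-0.104, -2.186, 2.181]
force: [3.7, -0.4, -1.1]
opening: 0.0133
```

```bash
python3 -c "
from h import *
arc([.04,.08,.12,.16,.2])
a=robot.read_camera('side'); cv2.imwrite('pics/s5s.png',cv2.resize(a[70:220,260:400],None,fx=4,fy=4,interpolation=cv2.INTER_CUBIC))"
```

```text
t 16.0 q 0.31411739453680293 r 0.2499400606186596 x -0.00552794555424555 F [ 3.7 -0.4 -1.1] op 0.013272753163763393
0.274 [0.0049, 0.0095, -0.0029]
0.234 [0.005, 0.0192, -0.0054]
0.194 [0.0051, 0.029, -0.0075]
0.154 [0.0052, 0.0388, -0.0092]
0.114 [0.0053, 0.0487, -0.0105]
```

View pics/s5s.png

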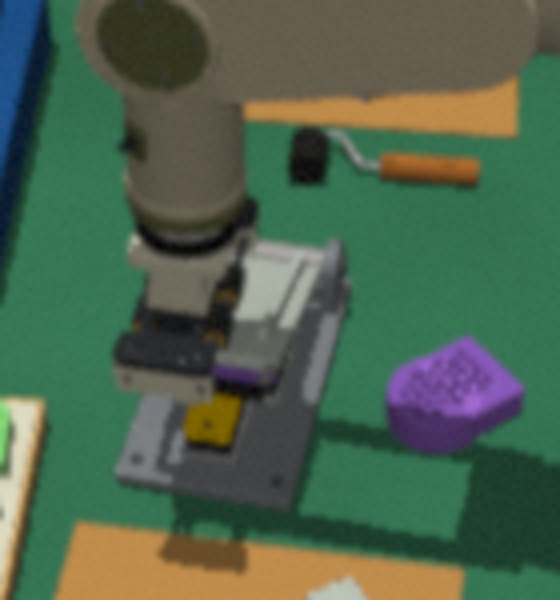

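Emit:
{"api": "carry_out", "payload": {
  "increments": [
    {"linear": [0,0.0095,-0.0029],"yaw": 0},
    {"linear": [0,0.0192,-0.0054],"yaw": 0},
    {"linear": [0,0.029,-0.0075],"yaw": 0},
    {"linear": [0,0.0388,-0.0092],"yaw": 0},
    {"linear": [0,0.047,-0.0103],"yaw": 0}
  ]
}}

```text
t: 16.68
tool_pos: [0.5875, -0.0146, 0.0859]
orientation: [-0.103, -2.186, 2.181]
force: [3.4, -1.7, -2.8]
opening: 0.0133
```

```bash
python3 -c "
from h import *
arc([.02,.04,.06,.08,.09])
a=robot.read_camera('top'); cv2.imwrite('pics/s6.png',cv2.resize(a[100:250,310:450],None,fx=4,fy=4,interpolation=cv2.INTER_CUBIC))"
```

```text
t 16.675 q 0.11278624487748531 r 0.25009727715584684 x -0.005816343784958023 F [ 3.4 -1.7 -2.8] op 0.013314158592357545
0.093 [0.0052, 0.0049, -0.0004]
0.073 [0.0052, 0.0099, -0.0008]
0.053 [0.0053, 0.0149, -0.0011]
0.033 [0.0053, 0.0199, -0.0013]
0.023 [0.0053, 0.0224, -0.0014]
```

View pics/s6.png

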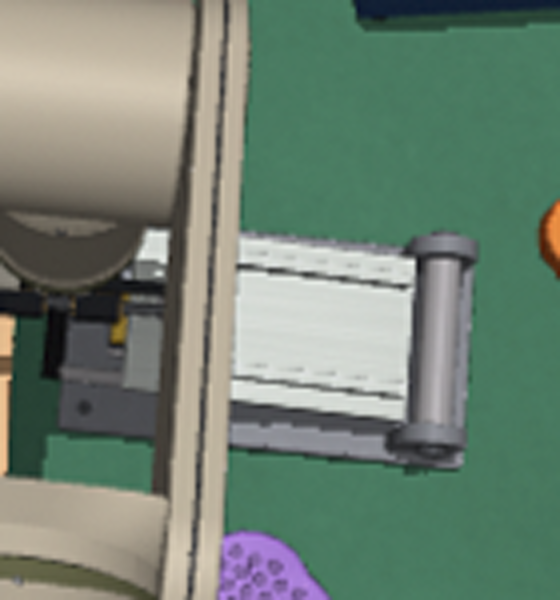

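Emit:
{"api": "carry_out", "payload": {
  "increments": [
    {"linear": [0,0.005,-0.0004],"yaw": 0},
    {"linear": [0,0.01,-0.0008],"yaw": 0},
    {"linear": [0,0.015,-0.0011],"yaw": 0},
    {"linear": [0,0.0185,-0.0013],"yaw": 0},
    {"linear": [0,0.0185,-0.0013],"yaw": 0}
  ]
}}

```text
t: 17.35
tool_pos: [0.5876, -0.0133, 0.066]
orientation: [-0.103, -2.186, 2.181]
force: [4.3, -1.7, -6.2]
opening: 0.0132
```

```bash
python3 -c "
from h import *
arc([.01,.02,.03])"
```

```text
t 17.35 q 0.03277178030905597 r 0.2499564922075954 x -0.005823596167858168 F [ 4.3 -1.7 -6.2] op 0.013245839974270727
0.023 [0.0051, 0.0024, -0.0001]
0.013 [0.0052, 0.0049, -0.0002]
0.003 [0.0052, 0.0074, -0.0002]
```

Emit:
{"api": "carry_out", "payload": {
  "increments": [
    {"linear": [0,0.001,0],"yaw": 0},
    {"linear": [0,0.002,0],"yaw": 0},
    {"linear": [0,0.003,0],"yaw": 0},
    {"linear": [0,0.004,0],"yaw": 0},
    {"linear": [0,0.004,0],"yaw": 0}
  ]
}}

```text
t: 17.98
tool_pos: [0.5878, -0.0133, 0.0638]
orientation: [-0.103, -2.186, 2.181]
force: [-5.7, -0.3, 13.1]
opening: 0.0138
```

```bash
python3 -c "
from h import *
arc([.01,.02,.03])"
```

```text
t 17.975 q 0.024136089143867466 r 0.2499372523670885 x -0.005977274786125383 F [-5.7 -0.3 13.1] op 0.013761944596370026
0.014 [0.0053, 0.0024, -0.0001]
0.004 [0.0053, 0.0049, -0.0001]
-0.006 [0.0054, 0.0074, -0.0001]
```

Emit:
{"api": "carry_out", "payload": {
  "increments": [
    {"linear": [0,-0.001,0],"yaw": 0},
    {"linear": [0,-0.001,0],"yaw": 0},
    {"linear": [0,-0.001,0],"yaw": 0}
  ],
  "gripper": 0.33
}}

```text
t: 18.35
tool_pos: [0.5875, -0.0132, 0.0645]
orientation: [-0.102, -2.186, 2.181]
force: [-0.2, 0.6, 0.5]
opening: 0.0307
```

```bash
python3 -c "
from h import *
arc([.01])"
```

```text
t 18.35 q 0.026882306255274283 r 0.2500269311098204 x -0.005648549565206943 F [-0.2  0.6  0.5] op 0.030730428986806488
0.017 [0.005, 0.0025, -0.0]
```

Emit:
{"api": "carry_out", "payload": {
  "increments": [
    {"linear": [0,-0.02,0],"yaw": 0},
    {"linear": [0,-0.06,0],"yaw": 0},
    {"linear": [0,-0.11,0],"yaw": 0},
    {"linear": [0,-0.16,-0.03],"yaw": 0},
    {"linear": [0,-0.19,-0.08],"yaw": 0}
  ]
}}

```text
t: 18.98
tool_pos: [0.5935, 0.0657, 0.2599]
orientation: [-0.111, -2.187, 2.182]
force: [1.7, 0.1, 0.0]
opening: 0.0305
```

Emit:
{"api": "carry_out", "payload": {
  "increments": [
    {"linear": [0,0,-0.06],"yaw": 0},
    {"linear": [0,0,-0.12],"yaw": 0},
    {"linear": [0,0,-0.15],"yaw": 0},
    {"linear": [0,0,-0.15],"yaw": 0},
    {"linear": [0,0,-0.15],"yaw": 0}
  ]
}}

```text
t: 19.6
tool_pos: [0.6065, 0.2146, 0.2612]
orientation: [-0.112, -2.187, 2.182]
force: [0.2, -0.9, 0.1]
opening: 0.0305
```

```bash
python3 -c "
from h import *
s=robot.read_state();print(s['t'],s['force'],s['dq'].round(3),s['tool_pos'])
a=robot.read_camera('top'); cv2.imwrite('pics/f1.png',cv2.resize(a[100:250,310:450],None,fx=4,fy=4,interpolation=cv2.INTER_CUBIC))
a=robot.read_camera('side'); cv2.imwrite('pics/f1s.png',cv2.resize(a[90:220,260:400],None,fx=4.3,fy=4.3,interpolation=cv2.INTER_CUBIC))"
```

```text
19.6 [ 0.22163206 -0.91470819  0.08874039] [-0.02  -0.004  0.008  0.002 -0.003  0.   ] [0.60651341 0.2145571  0.26123867]
```

View pics/f1.png

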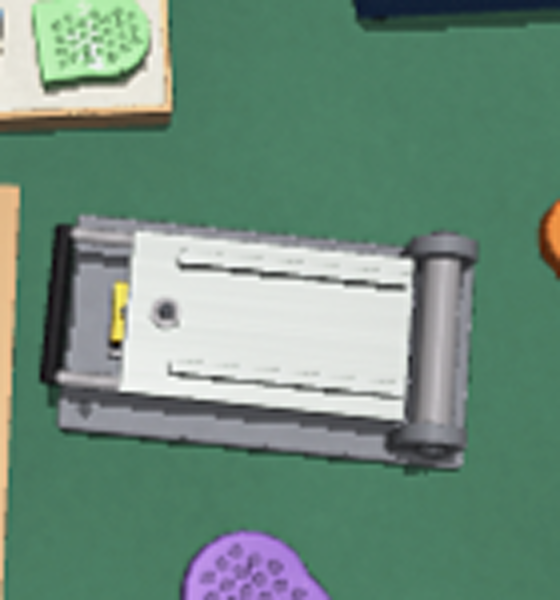

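View pics/f1s.png

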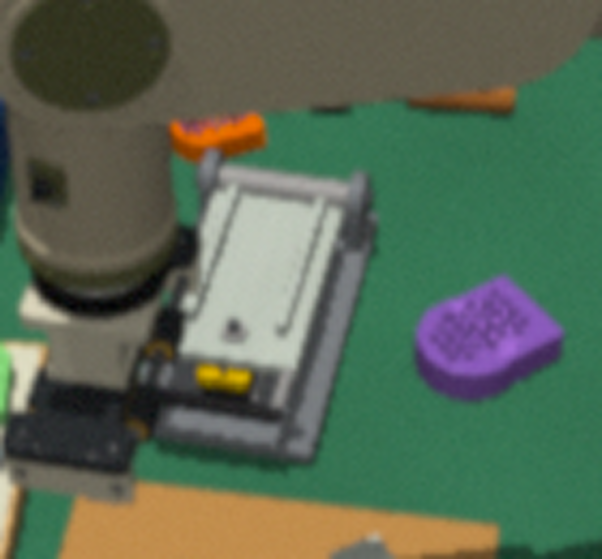

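```bash
python3 -c "
from h import *
print(robot.close_job())"
```

```text
the job is handed in; nothing more can be done
None
```

I set up the press and handed the job in at about 20 s of the 72 s allowed. No verdict was reported, so the result below rests on my own checks.

**Plates:** The pad on the bed was the smaller violet one, 25 mm thick. I stacked the black 14 mm plate and then the yellow 11 mm plate on the stop pad. The camera put both within about 2 mm of its centre and visibly square.

**Top:** I gripped the handle bar and swung the top down from about 1.52 rad at roughly 0.4 rad/s or slower. I felt the foot touch the stack: the vertical force at the wrist went from -6 N to +13 N. I then opened the fingers and backed the arm well clear.

**Last checks:**
- **Final pictures:** the top is shut, the yellow plate has not moved, the arm is clear, and the things I could see in them (the mint pad and the spare violet and orange pads) had not been disturbed.
- **Final angle:** with the bar gripped, I estimated about 0.024 rad at contact, against an expected 0.017. That is about 1.3 mm at the foot, close to the 1.4 mm limit. I put it down to calibration error or the bar slipping a little in the pads.
- **Not measured:** I could not measure the foot's height, or its force on the stack after letting go.
- **Sideways force:** up to 8 N appeared along the bar during the swing. The arm had drifted about 6 mm sideways from my estimate of the press axis, and this had no visible effect.

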